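# Select the round cutter on the stock-count unit

## Robot

A 6-joint arm with a two-finger parallel gripper is mounted at the origin on a cart in front of the work surface, level with it; the furniture and walls round the work are solid. World frame = base frame: x ahead of the robot, y to its left, z up, the work surface at z = 0. Lengths are in m, angles in rad, forces in N, time in s.
With the tool pointing down it reaches from about 0.25 to 0.775 m from the base axis. Payload 4 kg.
Tool frame: the origin (TCP) lies on the centre line of the jaws, within the pads' length; the fingertips stand 25 mm ahead of it and the grasp point (between the pads) lies 6 mm ahead of it; z points along the fingers, y is the line along which they close (so a half turn about z gives the same grasp; the last joint's range is limited). The gripper opens to 94 mm and grips with 3 to 60 N. Pads are 16 mm wide; open, the fingers measure 119 mm over their backs; the gripper's body (75 mm by 177 mm) begins 78 mm behind the grasp point.
Start: joints at [1.098, 0.087, 1.371, -0, 1.684, -0.103], TCP at [0.199, 0.513, 0.231] pointing down, gripper open.
Joint ranges: [-3.1, 3.1], [-0.76, 2.03], [0.27, 2.55], [-1.08, 4.22], [0.17, 2.65], [-2.57, 2.57]. Speed limits (rad/s): [2.79, 2.79, 3.14, 3.14, 3.14, 3.14].

## Interface

Orientations are given as [roll, pitch, yaw] about the fixed x, y, z axes, in that order (R = Rz(yaw) Ry(pitch) Rx(roll)).
In Python, from bench import sensors, optics, ticket gives the robot as it stands.
- The arm moves only by the tool send_rows, never from a script. Its argument "rows" is a list of rows, each a list of 6 numbers: the shift along the world's x, y, z in mm, then the turn, a rotation vector about the world's x, y, z in rad. In form: [[x, y, z, wx, wy, wz], ...]. A call has 1 to 8 rows; each row shifts and turns the commanded pose from where the row before left it; what a row does not reach is not made up. A row lasts 1/12 s, in which the tool goes at most 41.7 mm and 7.16 degrees, less where a joint would pass 70% of its speed; a pose out of reach is approached as far as the arm can. A call is refused whole if a number of a shift passes 41.7 or a number of a turn 0.125, either way. A call with a gripper value outside its range is refused whole. "grip" is the finger opening in mm, from 0 to 94, set as the call begins (left out, the last holds). The fingers move at their own pace and stop on an object; the grip force is fixed at half the most. Time passes only in rows, so rows that do not move let the fingers close. It gives the time, the measured TCP pose, the force, the opening and the grip force at its end, in the units of the state.
- sensors.get_obs(): the state, without advancing time (a new reading comes with each control period).
- optics.snapshot(name): name is "scene" or "top"; returns the picture (400x640x3 uint8, red, green, blue); there is no depth.
- optics.camera_model(name): a dict with "vertical_fov" (degrees; the focal length in pixels is half the picture's height over the tangent of half this angle, whatever the lens; pixels are square), "cx", "cy" (the principal point, pixels), "R" (3x3) and "t" (3): a world point X has camera coordinates R X + t. Camera axes: x right, y down, z forward; pixel columns grow to the right and rows downward; lengths in m; the calibration is good to about 2 mm. A picture is of the moment at which its call begins. camera_model takes no time and is no camera call.
- ticket.close_job(): hands the job in; it is judged then, once.
The state is a dict: "time": time; "joint_positions": joint angles; "qvel": joint speeds; "joint_torque": joint torques, N m; "tool_pos": TCP position; "ee_rot": TCP orientation; "wrist_force": force on the tool from outside, world axes, zero at the start; "wrist_torque": the same for the moment, N m; "width": finger opening in m; "finger_force": force on a finger pad.
Only numpy, scipy, OpenCV 4.12 (cv2) and the standard library are available. Lean on these libraries where they do the work, as an engineer would, in place of code of your own. Each camera call takes 0.05 s, during which the arm holds its last target. There are 200 camera calls.

## Task

The stock-count unit has a pointer in the middle of four sample pads: push the pointer's arm round gently with a fingertip, without gripping it, until it points squarely at the middle of the plain round ring cutter. Then press the round push button on the front of the unit fully down and let it come up again, to log that item. Log no other item, and leave the four samples on their pads, the carton and the label gun where they are.

Things in the scene. Friction and masses are not known exactly. Their poses are not given: they have to be found in the camera images.
- board: Fixed stock-count unit: grey plate 220 mm across, 10 mm thick; origin at its centre on the table, on the pointer's axis. Four pads (94 mm across, tops 12 mm up) are centred 150 mm out at +70, +30, -30, -70 degrees from its +x axis (+ towards +y), one sample on each, in varying order. The push button is on its -x axis (the robot's side), 78 mm out
- pointer (a joint): Angle of the black pointer, rad: 0 along the board's +x, growing counterclockwise from above; stops at -1.45 and 1.45; starts between -0.35 and 0.35, between the middle pads. No spring: friction 0.12 N m (about 2 N at 65 mm out) keeps it where it is left. Under 18 N is gentle
- pointer_tip (a point): The pointer's point, 98 mm from its axis, 31 mm above the table; x is the way it points, z up. The arm is a straight bar 14 mm wide with upright sides from 21 to 77 mm out, then a cone; underside 20 mm, top 42 mm above the table (the plate below it 10 mm)
- pointer_hub (a point): Point on the pointer's turning axis, 31 mm above the table, x along the pointer. The hub is 42 mm across, its top 46 mm above the table with a flat screw head to 49 mm; a stubby tail 26 mm wide reaches 37 mm behind the axis
- log_button (a joint): Travel of the push button, m: 0 up, 0.006 fully down; springs back by itself. Fully down takes 4 N
- log_button_top (a point): Centre of the top of the push button, a plain grey round cap 28 mm across in a black housing 44 mm across; its top stands 32 mm above the table and 10 mm above the housing; pressed straight down
- cutter_star: Star-shaped biscuit cutter with five rounded points, thin metal, open, 69x72 mm and 23 mm high, loose on one of the pads, any yaw; origin at the centre of its underside. To be left alone
- cutter_round: The item to be logged: plain round biscuit cutter, a thin metal ring open at top and bottom, 57 mm across, 23 mm high, loose on one of the pads; origin at the centre of its underside. It stays where it is
- cutter_wave: Wavy-edged biscuit cutter with six rounded points, 83x80 mm, 23 mm high, loose on a pad; origin at the centre of its underside. To be left alone
- kitchen_timer: Round wind-up kitchen timer, 69 mm across, 50 mm high, loose on a pad; origin at the centre of its underside. To be left alone
- small_box: Bystander: small carton 75x90x50 mm on the table to the right of the unit; origin at the centre of its underside
- label_gun: Bystander: dark grey hand label gun lying on its side, 179x93x46 mm, on the table to the right of the carton; origin at the centre of its underside

How it is judged:
By the outcome, as a careful person would: the job done as asked, in the order asked, and still so for the second after the job is handed in, with the robot touching nothing.
It also fails if it takes over 54 s, if anything falls off the work surface, if the arm or the gripper's body presses on something with over 40 N, if the wrist force passes 120 N, or if a joint passes its speed limit or range.

## Working session

There is one attempt and no reset: what is moved stays moved. The work goes in short steps, Python scripts to look and compute and a tool call to move; the robot and the scene stay as the last step left them, time stands still between calls to the robot, and variables do not carry over. Pictures are saved under pics/ and viewed, at most 10 in all, crops included, and the job is handed in when it is done.

Besides the shell and the picture viewer there is one more tool, called after "Request:" as name(argument=value, ...), one argument or row to a line, values as JSON. send_rows: Moves the arm, as the interface text tells. Its arguments: {"type":"object","properties":{"rows":{"type":"array"},"grip":{"type":"number"}},"required":["rows"]}

```bash
mkdir -p pics; cat > h.py <<'E'
import numpy as np, cv2
from bench import sensors, optics, ticket
def cam(n):
    m=optics.camera_model(n); f=200/np.tan(np.radians(m["vertical_fov"])/2)
    return f,m["cx"],m["cy"],np.array(m["R"]),np.array(m["t"]),m
def px2w(n,u,v,z):
    f,cx,cy,R,t,_=cam(n); d=R.T@np.array([(u-cx)/f,(v-cy)/f,1]); c=-R.T@t
    return c+d*(z-c[2])/d[2]
def w2px(n,X):
    f,cx,cy,R,t,_=cam(n); p=R@np.array(X)+t; return p[:2]/p[2]*f+[cx,cy]
def save(n,name):
    im=optics.snapshot(n)[:,:,::-1]; cv2.imwrite("pics/"+name,im); return im
E
python3 - <<'E'
from h import *
for n in("scene","top"): save(n,n+"0.png"); print(optics.camera_model(n))
o=sensors.get_obs(); print(o)
E
```

```text
{'vertical_fov': 53.3887929290793, 'cx': 325.2761613575678, 'cy': 202.50583084642892, 'R': array([[-0.90496613, -0.42481827,  0.02378552],
       [-0.23550099,  0.453548  , -0.85955424],
       [ 0.35436647, -0.78346899, -0.5104907 ]]), 't': array([0.52364696, 0.16503065, 0.98980734])}
{'vertical_fov': 44.22241057998414, 'cx': 322.67913629422736, 'cy': 206.47998701252328, 'R': array([[ 2.43288660e-04, -9.99970140e-01,  7.72400875e-03],
       [-9.92050734e-01, -1.21332380e-03, -1.25832700e-01],
       [ 1.25838314e-01, -7.63199489e-03, -9.92021407e-01]]), 't': array([0.00777367, 0.55279849, 1.52230898])}
{'time': 0.1, 'joint_positions': array([ 1.09789008e+00,  8.79151622e-02,  1.37208801e+00,  1.16972718e-05,
        1.68358694e+00, -1.03061367e-01]), 'qvel': array([-0.00028306, -0.00188353, -0.00378469,  0.00061069,  0.00148922,
       -0.00096595]), 'joint_torque': array([ 2.45448842e-03, -3.41249764e+01, -3.03299367e+01,  7.19702546e-02,
        3.03975306e-02, -8.87751798e-05]), 'tool_pos': array([0.19859074, 0.51242901, 0.22941021]), 'ee_rot': array([-3.13960699e+00, -2.17060355e-04,  2.77174886e+00]), 'wrist_force': array([-0.04564507,  0.03143172, -0.26421441]), 'wrist_torque': array([-0.02737151, -0.04163209,  0.0183077 ]), 'finger_force': 0.0, 'width': 0.09378273987407389}
```

View pics/top0.png

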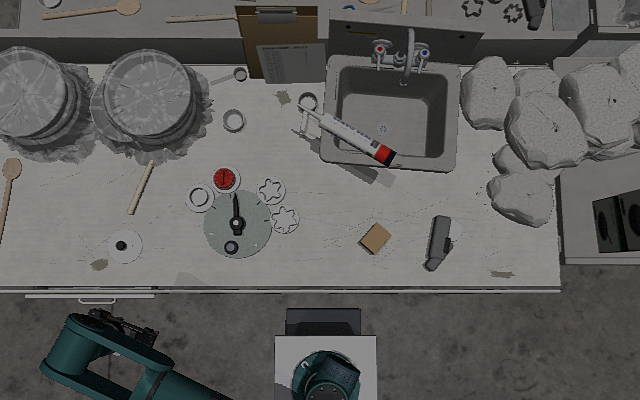

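View pics/scene0.png

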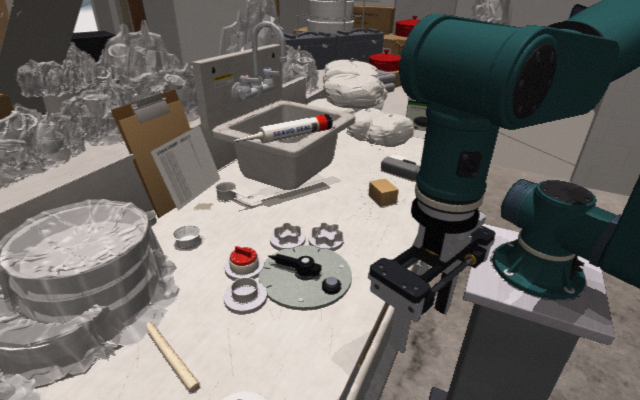

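The round cutter is on the leftmost (+70°) pad at about (199,197) in the top view. The pointer points at about (235,195), its hub is at (237,223) and the button at (231,247). I'll enlarge this area.

```bash
python3 - <<'E'
from h import *
im=cv2.imread("pics/top0.png")[155:270,170:310]; cv2.imwrite("pics/c1.png",cv2.resize(im,None,fx=5,fy=5,interpolation=cv2.INTER_CUBIC))
E
```

```text
(no output)
```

View pics/c1.png

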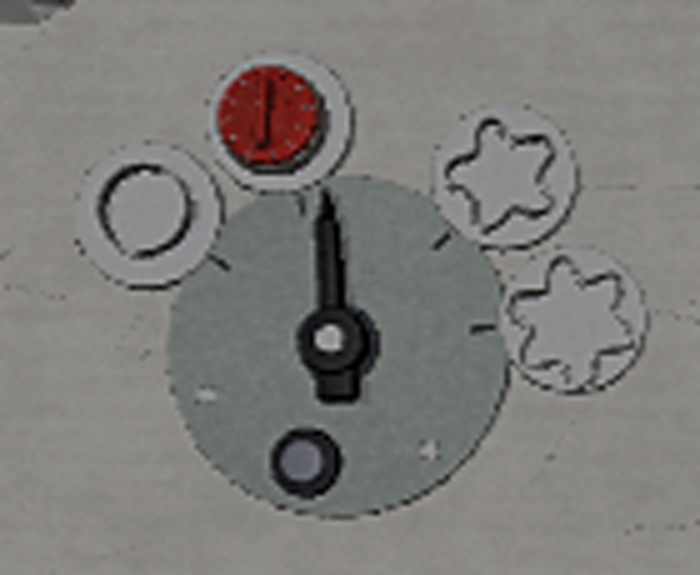

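In the crop (×5), the pads are centred at (149,215), (281,122), (505,176) and (577,321). The plate is at (338,346), the button at (304,460), the screw at (330,338), the pointer tip at (326,190) and the ring at (146,210). I'll fit the board pose from these.

```bash
python3 - <<'E'
from h import *
from scipy.optimize import least_squares
P=lambda x,y,z: px2w("top",170+(x+.5)/5-.5,155+(y+.5)/5-.5,z)
meas=[(149,215,.012),(281,122,.012),(505,176,.012),(577,321,.012),(338,346,.010),(304,460,.032),(330,338,.049)]
a=np.radians([70,30,-30,-70]); B=np.vstack([.15*np.c_[np.cos(a),np.sin(a)],[[0,0],[-.078,0],[0,0]]])
W=np.array([P(*m)[:2] for m in meas])
def mod(p): c,s=np.cos(p[2]),np.sin(p[2]); return B@np.array([[c,s],[-s,c]])+p[:2]
r=least_squares(lambda p:(mod(p)-W).ravel(),[.5,.2,0]); p=r.x
print("board",p,np.degrees(p[2])); print((mod(p)-W)*1000); print(W)
print("button",mod(p)[5])
tip=P(326,190,.031)[:2]; d=tip-p[:2]; print("tip",tip,np.hypot(*d),np.degrees(np.arctan2(d[1],d[0])))
for z in(.012,.0235,.035):
  rg=P(146,210,z)[:2]; d=rg-p[:2]; print("ring",z,rg,np.hypot(*d),np.degrees(np.arctan2(d[1],d[0])))
print("ring dia",np.linalg.norm(P(98,210,.03)-P(195,210,.03)))
E
```

```text
board [ 0.50075109  0.27930532 -0.24176277] -13.851986456838624
[[ 0.35177522 -0.02894095]
 [ 0.0998883   0.25296939]
 [-0.73356788 -0.40204984]
 [ 0.98385636  1.66881728]
 [ 0.9287595  -1.84308199]
 [-1.11125447  0.80032677]
 [-0.51945703 -0.44804066]]
[[0.58395672 0.40390617]
 [0.64473316 0.3207703 ]
 [0.60965444 0.1757877 ]
 [0.51583182 0.12849922]
 [0.49982233 0.2811484 ]
 [0.42613078 0.29717932]
 [0.50127054 0.27975336]]
button [0.42501953 0.29797965]
tip [0.59741195 0.28746896] 0.097004987604401 4.827547852949713
ring 0.012 [0.58719921 0.40593258] 0.1533223451254494 55.6787429829208
ring 0.0235 [0.58550933 0.40310193] 0.15003186679909386 55.602227078545035
ring 0.035 [0.58381945 0.40027128] 0.14674166804496852 55.52227979176301
ring dia 0.06148039739781907
```

The fit is consistent to within 2 mm. The pointer is at 4.8° in world angles and the ring is at 55.6°. I'll close the fingers and move to the clockwise side of the bar, above it.

Request:
send_rows(
  rows=[
    [28,-20,0,0,0,-0.086],
    [28,-20,0,0,0,-0.086],
    [28,-20,0,0,0,-0.086],
    [28,-20,0,0,0,-0.086],
    [28,-20,0,0,0,-0.086],
    [28,-20,0,0,0,-0.086],
    [28,-20,0,0,0,-0.086],
    [28,-20,0,0,0,-0.086],
  ],
  grip=0,
)

```text
time: 0.77
tool_pos: [0.4237, 0.3515, 0.23]
ee_rot: [-3.141, 0.0, 2.08]
wrist_force: [0.3, 0.2, -0.2]
width: 0.0442
finger_force: 0.0
```

Request:
send_rows(
  rows=[
    [28,-20,0,0,0,-0.086],
    [28,-20,0,0,0,-0.086],
    [28,-20,0,0,0,-0.086],
    [28,-20,0,0,0,-0.086],
    [28,-18,0,0,0,-0.086],
    [0,0,0,0,0,0],
    [0,0,0,0,0,0],
    [0,0,0,0,0,0],
  ],
)

```text
time: 1.43
tool_pos: [0.5623, 0.255, 0.2298]
ee_rot: [-3.14, -0.0, 1.654]
wrist_force: [-0.8, -0.1, 0.5]
width: 0.0003
finger_force: 0.0
```

Request:
send_rows(
  rows=[
    [0,0,-30,0,0,0],
    [0,0,-30,0,0,0],
    [0,0,-30,0,0,0],
    [0,0,-30,0,0,0],
    [0,0,-30,0,0,0],
    [0,0,-15,0,0,0],
    [0,0,-13,0,0,0],
    [0,0,0,0,0,0],
  ],
)

```text
time: 2.1
tool_pos: [0.5598, 0.2553, 0.0493]
ee_rot: [-3.136, 0.001, 1.656]
wrist_force: [0.5, 0.5, 0.1]
width: 0.0005
finger_force: 0.0
```

```bash
python3 - <<'E'
from h import *
im=save("scene","s1.png")[210:330,200:370]; cv2.imwrite("pics/c2.png",cv2.resize(im,None,fx=4.5,fy=4.5,interpolation=cv2.INTER_CUBIC))
o=sensors.get_obs(); print(o["tool_pos"],o["ee_rot"],o["wrist_force"])
# arc push: TCP at radius 60mm, tangential offset -15 behind centre line
c=np.array([.501,.2793])
def pos(th,off=15,r=60):
    a=np.radians(th); return c*1000+r*np.array([np.cos(a),np.sin(a)])-off*np.array([-np.sin(a),np.cos(a)])
prev=o["tool_pos"][:2]*1000
for th in [4.8,8,12,16,20,24,28,32,36,40,44,47,50,52]:
    q=pos(th); print(th,np.round(q-prev,1)); prev=q
E
```

```text
[0.56122981 0.25550358 0.05148981] [-3.13916322e+00  4.70293640e-04  1.65567247e+00] [-0.04785686  0.22476301  0.81313668]
4.8 [ 0.8 13.9]
8 [0.5 3.4]
12 [0.3 4.3]
16 [0.  4.3]
20 [-0.3  4.3]
24 [-0.6  4.3]
28 [-0.9  4.2]
32 [-1.2  4.2]
36 [-1.5  4.1]
40 [-1.8  3.9]
44 [-2.   3.8]
47 [-1.7  2.8]
50 [-1.8  2.7]
52 [-1.3  1.7]
```

View pics/c2.png

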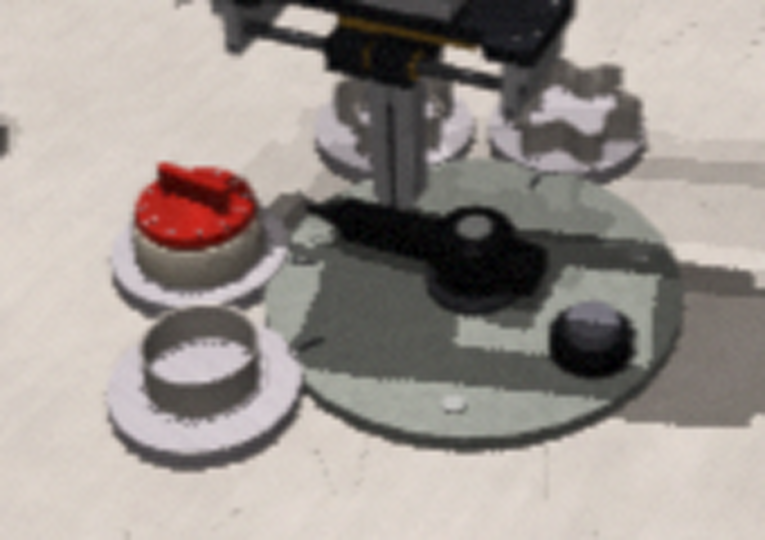

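The closed fingertip stands beside the bar's clockwise side, about midway along at crop (400,190), clear of the bar and the samples. I'll push along an arc and turn the tool with it.

Request:
send_rows(
  rows=[
    [0.5,5,0,0,0,0],
    [0.5,5,0,0,0,0],
    [0,4,0,0,0,0],
    [0.5,3.4,0,0,0,0.056],
    [0.3,4.3,0,0,0,0.07],
    [0,4.3,0,0,0,0.07],
    [-0.3,4.3,0,0,0,0.07],
  ],
)

```text
time: 2.73
tool_pos: [0.5661, 0.2855, 0.0546]
ee_rot: [3.137, 0.002, 1.923]
wrist_force: [0.7, -2.4, 0.9]
width: 0.0003
finger_force: 1.0
```

Request:
send_rows(
  rows=[
    [-0.6,4.3,0,0,0,0.07],
    [-0.9,4.2,0,0,0,0.07],
    [-1.2,4.2,0,0,0,0.07],
    [-1.5,4.1,0,0,0,0.07],
    [-1.8,3.9,0,0,0,0.07],
    [-2,3.8,0,0,0,0.07],
    [-1.7,2.8,0,0,0,0.052],
    [0,0,0,0,0,0],
  ],
)

```text
time: 3.4
tool_pos: [0.556, 0.3137, 0.0545]
ee_rot: [3.137, 0.002, 2.393]
wrist_force: [0.8, 0.1, 0.9]
width: 0.0002
finger_force: 0.3
```

```bash
python3 - <<'E'
from h import *
im=save("scene","s2.png")[210:330,200:370]; cv2.imwrite("pics/c3.png",cv2.resize(im,None,fx=4.5,fy=4.5,interpolation=cv2.INTER_CUBIC))
o=sensors.get_obs(); print(o["tool_pos"],o["ee_rot"],o["wrist_force"])
c=np.array([.501,.2793]); d=o["tool_pos"][:2]-c; r=np.hypot(*d); print(r,np.degrees(np.arctan2(d[1],d[0])+np.arcsin(.015/r)))
E
```

```text
[0.55564413 0.31333023 0.05417347] [3.13840606e+00 1.44667733e-03 2.39127166e+00] [1.76750647 0.24186981 0.75993037]
0.06437420174947013 45.38754090025811
```

View pics/c3.png

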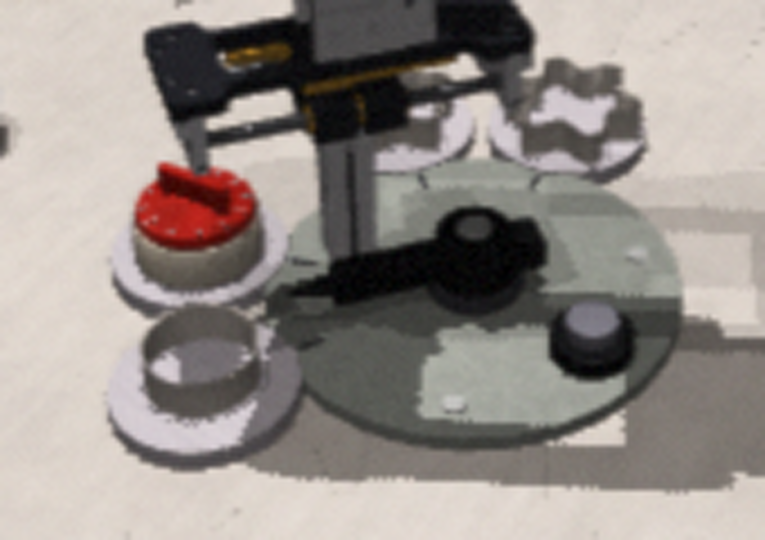

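The bar has followed to about 45°, with its tip at crop (285,292). The contact geometry agrees, and the gripper is well above the timer. I'll push on by about 8°.

Request:
send_rows(
  rows=[
    [-1.8,2.9,0,0,0,0.052],
    [-1.9,2.8,0,0,0,0.052],
    [-1.3,1.8,0,0,0,0.035],
    [0,0,0,0,0,0],
    [0,0,0,0,0,0],
  ],
)

```text
time: 3.87
tool_pos: [0.5501, 0.3201, 0.0533]
ee_rot: [3.14, 0.001, 2.529]
wrist_force: [1.6, -0.8, 0.3]
width: 0.0005
finger_force: 0.6
```

```bash
python3 - <<'E'
from h import *
im=save("scene","s3.png")[240:310,220:330]; cv2.imwrite("pics/c4.png",cv2.resize(im,None,fx=7,fy=7,interpolation=cv2.INTER_CUBIC))
o=sensors.get_obs(); print(o["tool_pos"],o["ee_rot"],o["wrist_force"])
c=np.array([.501,.2793]); d=o["tool_pos"][:2]-c; r=np.hypot(*d); print(r,np.degrees(np.arctan2(d[1],d[0])+np.arcsin(.015/r)))
t=px2w("scene",200+285.5/4.5-.5,210+292.5/4.5-.5,.031)[:2]-c; print(np.hypot(*t),np.degrees(np.arctan2(t[1],t[0])))
E
```

```text
[0.55003326 0.31999331 0.05306353] [3.14064098e+00 6.33570939e-04 2.52918348e+00] [0.95330189 0.82298818 0.47187341]
0.0637197424886601 53.30524598847582
0.10001266143900295 45.75574153710084
```

View pics/c4.png

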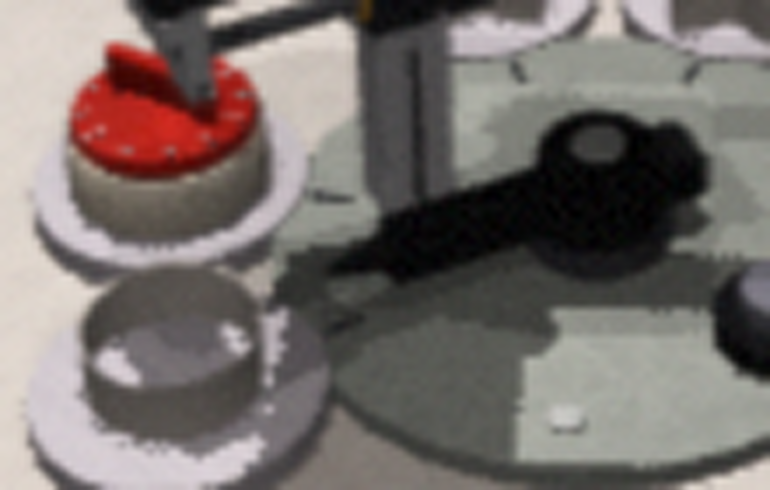

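The tip at crop (325,270) is consistent with about 53°. I'll push 2.3° more, back off, then lift and clear the view.

Request:
send_rows(
  rows=[
    [-0.8,1,0,0,0,0.02],
    [-0.8,1,0,0,0,0.02],
    [0,0,0,0,0,0],
    [0,0,0,0,0,0],
  ],
)

```text
time: 4.25
tool_pos: [0.548, 0.322, 0.0526]
ee_rot: [3.141, 0.0, 2.571]
wrist_force: [2.6, -0.5, 1.4]
width: 0.0003
finger_force: 0.8
```

Request:
send_rows(
  rows=[
    [5,-3.5,0,0,0,0],
    [6,-4,0,0,0,0],
    [0,0,15,0,0,0],
    [0,0,30,0,0,0],
    [0,0,35,0,0,0],
    [0,0,35,0,0,0],
    [-10,-35,20,0,0,0],
    [-20,-35,0,0,0,0],
  ],
)

```text
time: 4.92
tool_pos: [0.5325, 0.2451, 0.1933]
ee_rot: [3.133, 0.007, 2.572]
wrist_force: [1.3, -0.5, 0.3]
width: 0.0001
finger_force: 0.0
```

Request:
send_rows(
  rows=[
    [-20,-35,0,0,0,0],
    [-20,-35,0,0,0,0],
    [-20,-35,0,0,0,0],
    [-20,-35,0,0,0,0],
    [0,0,0,0,0,0],
    [0,0,0,0,0,0],
  ],
)

```text
time: 5.42
tool_pos: [0.4483, 0.103, 0.1874]
ee_rot: [3.141, -0.0, 2.567]
wrist_force: [-1.2, 1.0, 0.8]
width: 0.0008
finger_force: 0.0
```

```bash
python3 - <<'E'
from h import *
o=sensors.get_obs(); print(o["tool_pos"],o["ee_rot"],o["wrist_force"],o["joint_positions"])
a=save("top","t2.png")[165:260,175:275]; b=save("scene","s4.png")[235:315,215:345]
a=cv2.resize(a,None,fx=6,fy=6,interpolation=cv2.INTER_CUBIC)
cv2.imwrite("pics/c5.png",a)
cv2.imwrite("pics/c6.png",cv2.resize(b,None,fx=6,fy=6,interpolation=cv2.INTER_CUBIC))
E
```

```text
[0.44833147 0.10303608 0.18744855] [ 3.14110426e+00 -4.60305919e-04  2.56720770e+00] [-1.20107254  1.01952407  0.76048668] [ 1.02070404e-01 -1.02624621e-01  1.64439849e+00  6.69300570e-04
  1.59987197e+00 -8.94321422e-01]
```

View pics/c5.png

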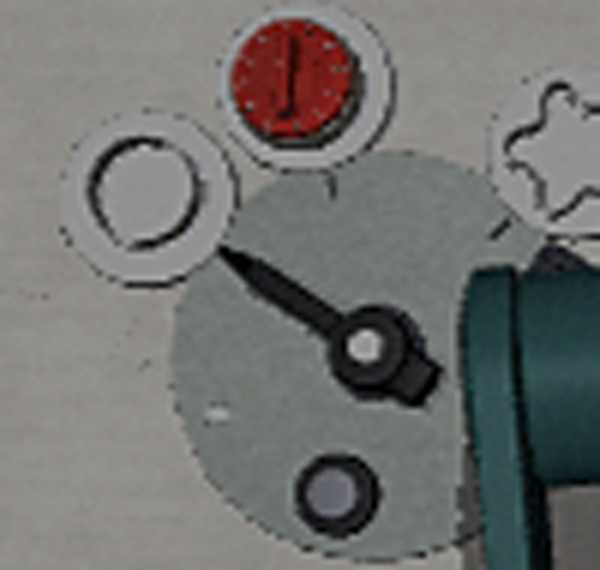

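View pics/c6.png

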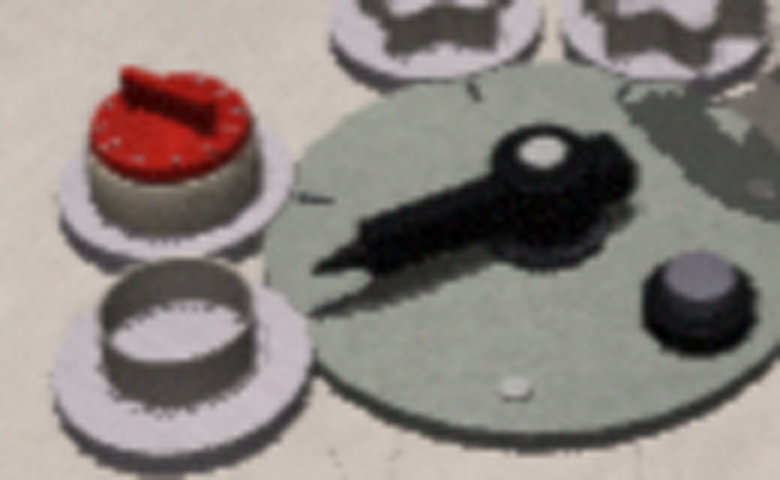

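```bash
python3 - <<'E'
from h import *
P=lambda x,y,z: px2w("top",175+(x+.5)/6-.5,165+(y+.5)/6-.5,z)[:2]
S=lambda x,y,z: px2w("scene",215+(x+.5)/6-.5,235+(y+.5)/6-.5,z)[:2]
ang=lambda a,b:(np.degrees(np.arctan2(*(b-a)[::-1])).round(2),np.hypot(*(b-a)).round(4))
c=np.array([.501,.2793])
print("top tip",ang(c,P(220,249,.031)),ang(P(365,346,.049),P(220,249,.031)),"ring",ang(c,P(145,192,.0235)),ang(P(365,346,.049),P(145,192,.0235)),P(145,192,.0235))
print("scene hub",S(541,152,.049),"tip",ang(c,S(316,270,.031)),ang(S(541,152,.049),S(316,270,.031)),"ring",ang(S(541,152,.049),S(178,306,.035)),S(178,306,.035))
print("button",P(330,491,.032),S(698,276,.032),P(338,494,.022))
# project predicted ring for overlay
im=cv2.resize(cv2.imread("pics/t2.png")[165:260,175:275],None,fx=6,fy=6,interpolation=cv2.INTER_CUBIC)
def dr(X,col):
    p=np.array([(w2px("top",x)-[175,165]+.5)*6-.5 for x in X]); cv2.polylines(im,[np.int32(p*8)],False,col,1,cv2.LINE_AA,3)
th=np.linspace(0,2*np.pi,60); rc=P(145,192,.0235)
for z,col in((.012,(0,255,0)),(.035,(255,0,255))): dr(np.c_[rc[0]+.0285*np.cos(th),rc[1]+.0285*np.sin(th),0*th+z],col)
a=np.arctan2(*(rc-c)[::-1]); u=np.array([np.cos(a),np.sin(a)]); n=np.array([-u[1],u[0]])
for s in(-.007,.007): dr([np.r_[c+.021*u+s*n,.042],np.r_[c+.077*u+s*n,.042],np.r_[c+.098*u,.031]],(0,255,255))
cv2.imwrite("pics/ov.png",im[90:430,50:470])
E
```

```text
top tip (np.float64(56.95), np.float64(0.0974)) (np.float64(56.68), np.float64(0.0965)) ring (np.float64(55.7), np.float64(0.1501)) (np.float64(55.51), np.float64(0.1492)) [0.58556281 0.40326276]
scene hub [0.50014352 0.28185788] tip (np.float64(57.54), np.float64(0.0969)) (np.float64(56.28), np.float64(0.0952)) ring (np.float64(55.24), np.float64(0.1479)) [0.58446564 0.4033805 ]
button [0.42670222 0.29974748] [0.42415392 0.3012438 ] [0.42558355 0.29731978]
```

View pics/ov.png

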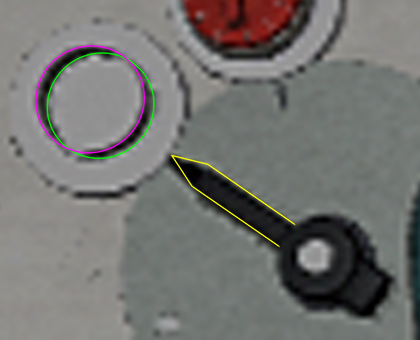

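The overlay ring matches the cutter exactly. The black bar looks rotated about 1° past the aim line (yellow), so I'll measure that more finely.

```bash
python3 - <<'E'
from h import *
c=np.array([.501,.2793])
def res(n,f,lo,hi,thr):
    im=cv2.imread("pics/"+f).max(axis=2).astype(np.float32)
    for z in(.042,.034):
        cs=[];ts=np.radians(np.arange(lo,hi,.25))
        for r in np.arange(.03,.075,.004):
            p=np.array([w2px(n,[c[0]+r*np.cos(t),c[1]+r*np.sin(t),z]) for t in ts],np.float32)
            v=cv2.remap(im,p[None,:,0],p[None,:,1],cv2.INTER_LINEAR)[0]
            w=np.clip(thr-v,0,None); tc=(w*ts).sum()/w.sum(); cs.append(c+r*np.array([np.cos(tc),np.sin(tc)]))
        cs=np.array(cs); l=cv2.fitLine(cs.astype(np.float32),cv2.DIST_HUBER,0,1e-4,1e-4).ravel()
        print(n,f,z,"line ang",np.degrees(np.arctan2(l[1],l[0]))%180,"per-r",np.degrees(np.arctan2(cs[:,1]-c[1],cs[:,0]-c[0])).round(1))
res("top","t2.png",35,78,75); res("top","top0.png",-18,28,75)
E
```

```text
top t2.png 0.042 line ang 56.602764 per-r [58.3 57.7 58.3 57.7 57.6 57.8 57.5 57.6 57.2 57.6 57.3 56.8]Traceback (most recent call last):
  File "<stdin>", line 13, in <module>
  File "<stdin>", line 8, in res
  File "h.py", line 10, in w2px
    f,cx,cy,R,t,_=cam(n); p=R@np.array(X)+t; return p[:2]/p[2]*f+[cx,cy]
                  ~~~^^^
  File "h.py", line 4, in cam
    m=optics.camera_model(n); f=200/np.tan(np.radians(m["vertical_fov"])/2)
ValueError: time passes only in moves, steps and waits
```

The pointer is about 1° past the ring centre (56.6° against 55.6°). I'll nudge it back gently from the other side.

Request:
send_rows(
  rows=[
    [9.8,34.3,0,0,0,0],
    [9.8,34.3,0,0,0,0],
    [9.8,34.3,0,0,0,0],
    [9.8,34.3,0,0,0,0],
    [9.8,34.3,0,0,0,0],
    [9.8,34.3,0,0,0,0],
    [9.6,34.4,0,0,0,-0.02],
    [0,0,0,0,0,0],
  ],
)

```text
time: 6.18
tool_pos: [0.5175, 0.352, 0.1846]
ee_rot: [3.141, -0.003, 2.558]
wrist_force: [-0.1, -0.8, -0.4]
width: 0.0006
finger_force: 0.0
```

Request:
send_rows(
  rows=[
    [0,0,-30,0,0,0],
    [0,0,-30,0,0,0],
    [0,0,-30,0,0,0],
    [0,0,-25,0,0,0],
    [0,0,-15,0,0,0],
    [0,0,-5,0,0,0],
    [0,0,0,0,0,0],
    [0,0,0,0,0,0],
  ],
)

```text
time: 6.85
tool_pos: [0.5178, 0.3454, 0.053]
ee_rot: [3.141, 0.0, 2.552]
wrist_force: [-1.0, 1.3, 0.4]
width: 0.0003
finger_force: 0.0
```

Request:
send_rows(
  rows=[
    [1.7,-1.1,0,0,0,0],
    [1.7,-1.1,0,0,0,0],
    [0,0,0,0,0,0],
    [0,0,0,0,0,0],
    [0,0,0,0,0,0],
  ],
)

```text
time: 7.27
tool_pos: [0.5212, 0.3424, 0.0532]
ee_rot: [3.141, 0.001, 2.551]
wrist_force: [0.8, -1.1, -0.7]
width: 0.0004
finger_force: 0.0
```

Request:
send_rows(
  rows=[
    [0.7,-0.5,0,0,0,0],
    [0.7,-0.5,0,0,0,0],
    [0,0,0,0,0,0],
    [0,0,0,0,0,0],
  ],
)

```text
time: 7.6
tool_pos: [0.522, 0.3417, 0.0527]
ee_rot: [3.141, -0.001, 2.551]
wrist_force: [-1.8, 1.0, 1.2]
width: 0.0005
finger_force: 0.8
```

Request:
send_rows(
  rows=[
    [0.5,-0.3,0,0,0,0],
    [0,0,0,0,0,0],
    [0,0,0,0,0,0],
  ],
)

```text
time: 7.85
tool_pos: [0.5225, 0.3414, 0.0526]
ee_rot: [3.141, -0.0, 2.551]
wrist_force: [-1.4, 1.5, 1.8]
width: 0.0005
finger_force: 1.2
```

Request:
send_rows(
  rows=[
    [0.5,-0.3,0,0,0,0],
    [0,0,0,0,0,0],
    [0,0,0,0,0,0],
  ],
)

```text
time: 8.1
tool_pos: [0.5233, 0.341, 0.0526]
ee_rot: [3.141, -0.0, 2.551]
wrist_force: [-1.9, 2.1, 2.1]
width: 0.0004
finger_force: 1.2
```

Contact was felt, and solving the two contacts together puts the pointer at about 55.8°. I'll back off, clear the view and check.

Request:
send_rows(
  rows=[
    [-5,3.5,0,0,0,0],
    [-5,3.5,0,0,0,0],
    [0,0,15,0,0,0],
    [0,0,30,0,0,0],
    [0,0,30,0,0,0],
    [0,0,30,0,0,0],
    [0,-35,20,0,0,0],
    [-10,-35,0,0,0,0],
  ],
)

```text
time: 8.77
tool_pos: [0.5063, 0.279, 0.1832]
ee_rot: [3.133, 0.007, 2.553]
wrist_force: [0.5, -0.3, 0.5]
width: 0.0004
finger_force: 0.0
```

Request:
send_rows(
  rows=[
    [-10,-35,0,0,0,0],
    [-10,-35,0,0,0,0],
    [-10,-35,0,0,0,0],
    [-10,-35,0,0,0,0],
    [-10,-35,0,0,0,0],
    [0,0,0,0,0,0],
    [0,0,0,0,0,0],
  ],
)

```text
time: 9.35
tool_pos: [0.4528, 0.1015, 0.1775]
ee_rot: [3.141, 0.001, 2.547]
wrist_force: [-0.6, 0.6, 0.5]
width: 0.0009
finger_force: 0.0
```

```bash
sed -i 's/^def cam/from functools import lru_cache\n@lru_cache\ndef cam/' h.py; python3 - <<'E'
from h import *
print(sensors.get_obs()["tool_pos"])
im=save("top","t3.png")
c=np.array([.501,.2793])
def res(n,f,lo,hi,thr):
    im=cv2.imread("pics/"+f).max(axis=2).astype(np.float32)
    for z in(.042,.034):
        cs=[];ts=np.radians(np.arange(lo,hi,.25))
        for r in np.arange(.03,.075,.004):
            p=np.array([w2px(n,[c[0]+r*np.cos(t),c[1]+r*np.sin(t),z]) for t in ts],np.float32)
            v=cv2.remap(im,p[None,:,0],p[None,:,1],cv2.INTER_LINEAR)[0]
            w=np.clip(thr-v,0,None); tc=(w*ts).sum()/w.sum(); cs.append(c+r*np.array([np.cos(tc),np.sin(tc)]))
        cs=np.array(cs); l=cv2.fitLine(cs.astype(np.float32),cv2.DIST_HUBER,0,1e-4,1e-4).ravel()
        pd=np.degrees(np.arctan2(cs[:,1]-c[1],cs[:,0]-c[0]))
        rc=np.array([.58556,.40326]); miss=(rc-l[2:])@np.array([-l[1],l[0]])*np.sign(l[0]) 
        print(f,z,"line",(np.degrees(np.arctan2(l[1],l[0]))%180).round(2),"mean",pd.mean().round(2),"line passes ring centre by mm",1000*miss)
for f in("t2.png","t3.png"): res("top",f,35,78,75)
P=lambda x,y,z: px2w("top",175+(x+.5)/6-.5,165+(y+.5)/6-.5,z)[:2]
cv2.imwrite("pics/c7.png",cv2.resize(im[165:260,175:275],None,fx=6,fy=6,interpolation=cv2.INTER_CUBIC))
E
```

```text
[0.45277131 0.10149299 0.1774938 ]
t2.png 0.042 line 56.6 mean 57.62 line passes ring centre by mm -3.2313675961859754
t2.png 0.034 line 56.66 mean 57.86 line passes ring centre by mm -3.5794713124747224
t3.png 0.042 line 54.04 mean 55.69 line passes ring centre by mm 2.9874954253993926
t3.png 0.034 line 54.14 mean 55.69 line passes ring centre by mm 2.7871634340084444
```

View pics/c7.png

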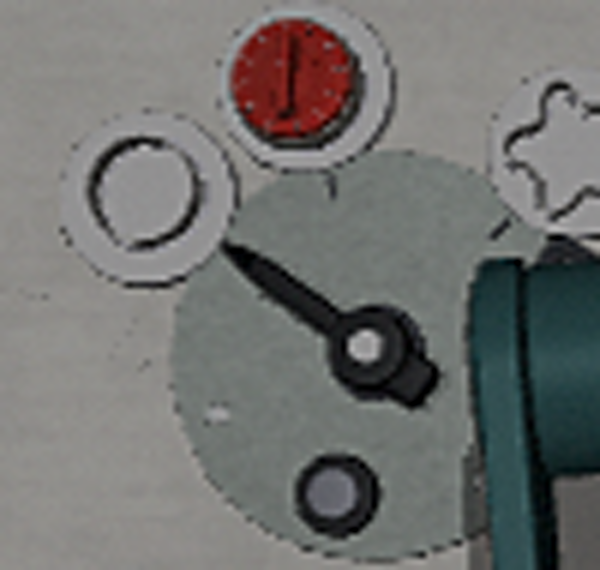

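The pointer now reads about 55.1° (the estimates run from 54 to 55.8°) against the ring's 55.6°, so it aims within about 1–2 mm of the ring's centre. Samples are unmoved. Next is the button at (0.4255, 0.2985).

Request:
send_rows(
  rows=[
    [-4.5,32.8,0,0,0,0],
    [-4.5,32.8,0,0,0,0],
    [-4.5,32.8,0,0,0,0],
    [-4.5,32.8,0,0,0,0],
    [-4.5,32.8,0,0,0,0],
    [-4.8,33,0,0,0,0],
    [0,0,0,0,0,0],
    [0,0,0,0,0,0],
  ],
)

```text
time: 10.07
tool_pos: [0.4249, 0.3026, 0.1768]
ee_rot: [-3.141, -0.0, 2.556]
wrist_force: [0.1, -0.6, -0.4]
width: 0.0005
finger_force: 0.0
```

Request:
send_rows(
  rows=[
    [0,0,-30,0,0,0],
    [0,0,-30,0,0,0],
    [0,0,-25,0,0,0],
    [0,0,-15,0,0,0],
    [0,0,-8,0,0,0],
    [0,0,0,0,0,0],
    [0,0,0,0,0,0],
    [0,0,0,0,0,0],
  ],
)

```text
time: 10.73
tool_pos: [0.427, 0.3002, 0.0711]
ee_rot: [3.139, 0.001, 2.551]
wrist_force: [-0.7, -0.0, -0.5]
width: 0.0004
finger_force: 0.0
```

Request:
send_rows(
  rows=[
    [-1,-1,-5,0,0,0],
    [0,0,-4,0,0,0],
    [0,0,-3,0,0,0],
    [0,0,-3,0,0,0],
    [0,0,-3,0,0,0],
    [0,0,-2,0,0,0],
    [0,0,0,0,0,0],
    [0,0,0,0,0,0],
  ],
)

```text
time: 11.4
tool_pos: [0.4251, 0.2989, 0.0512]
ee_rot: [3.141, 0.001, 2.551]
wrist_force: [-2.9, -1.3, 8.5]
width: 0.0006
finger_force: 4.4
```

Request:
send_rows(
  rows=[
    [0,0,-1,0,0,0],
    [0,0,0,0,0,0],
    [0,0,0,0,0,0],
  ],
)

```text
time: 11.65
tool_pos: [0.4252, 0.2989, 0.0511]
ee_rot: [3.141, 0.001, 2.551]
wrist_force: [-4.3, -3.1, 13.0]
width: 0.0005
finger_force: 6.4
```

The button has bottomed: the force rose with no further travel. I'll release it straight up and clear the area.

Request:
send_rows(
  rows=[
    [0,0,3,0,0,0],
    [0,0,5,0,0,0],
    [0,0,10,0,0,0],
    [0,0,25,0,0,0],
    [0,0,35,0,0,0],
    [0,0,35,0,0,0],
    [0,-30,20,0,0,0],
    [0,-35,0,0,0,0],
  ],
)

```text
time: 12.32
tool_pos: [0.4274, 0.2357, 0.1878]
ee_rot: [3.132, 0.006, 2.555]
wrist_force: [0.6, 0.3, 0.1]
width: 0.0
finger_force: 0.0
```

Request:
send_rows(
  rows=[
    [0,-35,0,0,0,0],
    [0,-35,0,0,0,0],
    [0,-35,0,0,0,0],
    [0,-35,0,0,0,0],
    [0,0,0,0,0,0],
    [0,0,0,0,0,0],
    [0,0,0,0,0,0],
  ],
)

```text
time: 12.9
tool_pos: [0.4249, 0.0941, 0.1816]
ee_rot: [3.141, -0.0, 2.55]
wrist_force: [0.0, -0.1, -0.2]
width: 0.0005
finger_force: 0.0
```

```bash
python3 - <<'E'
from h import *
im=save("top","t4.png"); b=cv2.imread("pics/t3.png")
d=cv2.absdiff(im,b)[170:255,180:250].max(axis=2); print("pointer/samples area max diff",d.max(), (d>25).sum())
o=sensors.get_obs(); print(o["tool_pos"],np.abs(o["qvel"]).max(),o["wrist_force"])
if (d>25).sum()<15: print(ticket.close_job())
E
```

```text
pointer/samples area max diff 14 0
[0.42489734 0.09462205 0.18154262] 0.018475551688957936 [-0.00716744 -0.67484234 -0.18371877]
the job is handed in; nothing more can be done
None
```

The pointer now aims at the round cutter, by my measurements within about 1–3 mm of its centre. The button was pressed fully down once and released, the samples I could compare in the last picture had not moved, nothing else was touched, and the job is handed in.

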